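# Hang the tile carrier on the drying rail

## Task

Lift the tile carrier off the rail with a stop lug at both ends, over its end stop, and set it on the other rail, on the half away from that rail's single stop lug. Then slide it along this rail, without lifting it off again, until it meets the stop lug, let it down into the recess in front of the lug and let go, so that it hangs upright and fully down in the recess. Be gentle: never knock, press or push it hard against either rail, and leave the jar, the wax block and the tape roll behind the rails where they are.

Things in the scene. Friction and masses are not known exactly. Their poses are not given: they have to be found in the camera images.
- stand_a: First rail, fixed. Origin: on the bench under the centre of its 100 x 200 x 14 mm wooden base; z up, y along the rail. A flat steel bar, 10 mm thick (x), 18 mm tall, runs along y at x = 0 on two thin posts; its top is 130 mm above the bench. At both ends (y = +-83 to +-96 mm) a stop lug, as thick as the bar, stands 14 mm above its top.
- stand_b: Second (drying) rail, fixed; base, posts, bar section and bar height as the first. Origin: on the bench under the centre of its base; z up, y along the rail. Its bar, 200 mm long, is clamped firmly (does not give) with its middle up to 30 mm to either side of the stand's middle; this shift is not reported: feel or see it. Its -y end is plain, its +y end has the one lug.
- rail_b (a point): Point on the second stand, 130 mm above its origin, at bar-top level. The bar top is plain from y = -70 to +20 mm from here whatever the shift. Toward +y follows a recess in the bar top, 36 mm long, 7 mm deep, square-shouldered, its middle at y = 68 mm plus the shift (38 to 98 mm); right behind it the stop lug, 14 mm long, 14 mm above the bar top.
- carrier_grip (a point): Centre of the carrier's wooden grip block (18 x 18 mm, 38 mm tall, on a 12 mm neck). z up, y along its rail. The saddle's flat web, 30 mm long along the rail, 6 mm thick, has its underside 47 mm below this point and rests on the bar top, so the point is 177 mm above the bench on a bar, 170 mm when fully down in the recess.
- carrier: The carrier, the one thing hanging on the first rail: aluminium saddle with two terracotta tiles, about 250 g. Origin: centre of the web's underside, z up, y along the rail. Two legs, 18 mm apart inside, reach down either side of the bar, each with a tile 60 mm long along the rail; 40 mm over both tiles, which end 76 mm below the origin.
- pigment_red: Bystander: small round jar with a white cap, 38 mm across, 58 mm tall, standing behind the rails; origin under its centre.
- wax_block: Bystander: yellowish block of wax, 48 x 48 x 75 mm, behind the rails; origin under its centre.
- tape_roll: Bystander: roll of masking tape lying flat behind the rails, 105 mm across, 24 mm high; origin under its centre.

How it is judged:
On the way, in this order (a step that is already met when the one before it is completed fails the run):
1. the carrier, lifted off the first rail, sits astride the second rail's bar on the half away from its stop lug (grip centre at -130 to -10 mm along the stand), down at bar level within 3.5 mm (x of carrier_grip in the frame of stand_b between -0.008 and 0.008 m and z of carrier_grip in the frame of stand_b between 0.1735 and 0.1805 m and y of carrier_grip in the frame of stand_b between -0.13 and -0.01 m), for 0.2 s.
2. on its way to the lug the carrier passes the middle of the rail (grip centre 0 to 26 mm along the stand) still riding at bar level within 3.5 mm (x of carrier_grip in the frame of stand_b between -0.008 and 0.008 m and z of carrier_grip in the frame of stand_b between 0.1735 and 0.1805 m and y of carrier_grip in the frame of stand_b between -0.001 and 0.026 m), for 0.1 s.
At the end, for the whole second after the job is handed in: The carrier hangs upright (within 0.1 rad) and at rest, fully down in the recess in front of the second rail's lug: its grip centre is 166 to 172.5 mm above the bench, within 8 mm of the bar's middle line, 30 to 106 mm along the stand; nothing holds it (x of carrier_grip in the frame of stand_b between -0.008 and 0.008 m and z of carrier_grip in the frame of stand_b between 0.166 and 0.1725 m and y of carrier_grip in the frame of stand_b between 0.03 and 0.106 m and angle between carrier_grip's own z axis and vertical below 0.1 rad and linear speed of carrier below 0.02 m/s); the robot touches nothing.
It fails at once if the carrier is knocked, pressed or pushed against the second rail with more than 25 N (contact force between carrier and stand_b above 25 N).
It fails at once if the carrier is pressed or jammed against the first rail with more than 25 N (contact force between carrier and stand_a above 25 N).
It fails at once if the jar is moved by more than 20 mm (distance of pigment_red from where it was at the start of the episode above 0.02 m).
It fails at once if the wax block is moved by more than 20 mm (distance of wax_block from where it was at the start of the episode above 0.02 m).
It fails at once if the tape roll is moved by more than 20 mm (distance of tape_roll from where it was at the start of the episode above 0.02 m).
It also fails if it takes over 54 s, if anything falls off the work surface, if the arm or the gripper's body presses on something with over 40 N, if the wrist force passes 120 N, or if a joint passes its speed limit or range.

## Robot

A 7-joint arm with a two-finger parallel gripper is mounted at the origin on a cart in front of the work surface, level with it; the furniture and walls round the work are solid. World frame = base frame: x ahead of the robot, y to its left, z up, the work surface at z = 0. Lengths are in m, angles in rad, forces in N, time in s.
With the tool pointing down it reaches from about 0.425 to 0.875 m from the base axis. Payload 4.7 kg.
Tool frame: the origin (TCP) lies at the very end of the fingers, on their centre line; the grasp point (between the pads) lies 19 mm behind it; z points along the fingers, y is the line along which they close (so a half turn about z gives the same grasp; the last joint's range is limited). The gripper opens to 85 mm and grips with 20 to 120 N. Pads are 22 mm wide; open, the fingers measure 114 mm over their backs; the gripper's body (76 mm by 85 mm) begins 54 mm behind the grasp point. The pads swing forward as they close: fully open they stand 13 mm farther back than shut.
Start: joints at [-1.226, 0.321, -0.07, 1.45, 0.023, 1.371, -0.057], TCP at [0.211, 0.615, 0.202] pointing down, gripper open.
Joint ranges: [-2.86, 2.86], [-0.3, 2.09], [-1.38, 1.24], [0.06, 2.45], [-1.56, 4.7], [0.09, 2.05], [-2.69, 2.69]. Speed limits (rad/s): [2.57, 2.57, 3.14, 3.14, 3.14, 3.14, 3.14].

## Interface

Orientations are given as a rotation vector (axis times angle).
In Python, from workcell import get_state, snapshot, calibration, job_done, silhouettes, place_of gives the robot as it stands.
- The arm moves only by the shell command python3 -m inch 'ROWS' [FORCE]. ROWS is JSON, a list of rows, each a list of 7 numbers: the finger opening in mm, from 0 to 85.4, then the shift along the tool's x, y, z in mm, then the turn, a rotation vector about the tool's x, y, z in degrees. A call has 1 to 10 rows; each row shifts and turns the commanded pose from where the row before left it, along the tool's axes as they then stand; what a row does not reach is not made up. A row lasts 1/12 s, in which the tool goes at most 41.7 mm and 7.16 degrees, less where a joint would pass 70% of its speed; a pose out of reach is approached as far as the arm can. A call is refused whole if a number of a shift passes 41.7 or a number of a turn 7.16, either way. A call with a gripper value outside its range is refused whole. The fingers move at their own pace and stop on an object; FORCE is the grip in N (left out, the last holds). Time passes only in rows, so rows that do not move let the fingers close. It gives the time, the measured TCP pose, the force, the opening and the grip force at its end, in the units of the state.
- get_state(): the state, without advancing time (a new reading comes with each control period).
- snapshot(name): name is "scene" or "top" or "wrist"; returns the picture (384x512x3 uint8, red, green, blue); there is no depth.
- calibration(name): a dict with "fx", "fy", "cx", "cy" (pixels), "k1" (the pictures are not rectified: a ray, as slopes to the right and down, at radius r is drawn at 1 + k1 r^2 times it, then the intrinsics apply), "T" (4x4, takes a point from camera to world coordinates). Camera axes: x right, y up, looking along -z (the intrinsics and any distortion apply to the point x, -y, -z); pixel columns grow to the right and rows downward; lengths in m; the calibration is good to about 2 mm. A picture is of the moment at which its call begins: read the wrist's pose just before it. calibration takes no time and is no camera call; for the wrist camera it gives the pose at the moment of the call.
- job_done(): hands the job in; it is judged then, once.
Trained networks look in the newest picture that a camera, given by its name, has taken for a name from the list of things; names that differ only in an ending like _2 or _b are one class to them, and where a whole thing is asked for, a point or a joint stands for the part that bears it (a point fixed in the world has none). Each returns a list of dicts, best first, with "confidence" (0 to 1); they miss things now and then, are a little off and sometimes report something else, mostly with a low value. They report only what shows in the picture. A call takes as long as a camera call.
- silhouettes(target, camera): "region" (384x512 bool, what is visible of it).
- place_of(target, camera): "position" ([x, y, z] in m, in world coordinates, good to about 4 mm: a listed point, or the origin of a listed thing).
The state is a dict: "clock": time; "qpos": joint angles; "dq": joint speeds; "joint_efforts": joint torques, N m; "tcp_pos": TCP position; "ee_rot": TCP orientation; "contact_force": force on the tool from outside, world axes, zero at the start; "torque": the same for the moment, N m; "gripper_width": finger opening in m; "grasp_force": force on a finger pad.
Only numpy, scipy, OpenCV 4.12 (cv2) and the standard library are available. Lean on these libraries where they do the work, as an engineer would, in place of code of your own. Each camera call takes 0.05 s, during which the arm holds its last target. There are 200 camera calls.

## Working session

There is one attempt and no reset: what is moved stays moved. The work goes in short steps, Python scripts to look and compute and a shell command to move; the robot and the scene stay as the last step left them, time stands still between calls to the robot, and variables do not carry over. Pictures are saved under pics/ and viewed, at most 10 in all, crops included, and the job is handed in when it is done.

```bash
mkdir -p pics
cat > h.py <<'E'
import numpy as np, cv2
from workcell import *
from scipy.spatial.transform import Rotation as R
def pix(name,P):
    c=calibration(name);T=np.array(c["T"]);p=(np.atleast_2d(P)-T[:3,3])@T[:3,:3]
    s=np.c_[p[:,0]/-p[:,2],-p[:,1]/-p[:,2]];s=s*(1+c["k1"]*(s**2).sum(1))[:,None]
    return s*[c["fx"],c["fy"]]+[c["cx"],c["cy"]]
def ray(name,u,z):
    c=calibration(name);T=np.array(c["T"]);d=(np.array(u,float)-[c["cx"],c["cy"]])/[c["fx"],c["fy"]]
    s=d.copy()
    for _ in range(20): s=d/(1+c["k1"]*(s@s))
    v=T[:3,:3]@[s[0],-s[1],-1];return T[:3,3]+v*(z-T[2,3])/v[2]
E
python3 - <<'E'
from h import *
np.set_printoptions(precision=4,suppress=True)
s=get_state();print(s["clock"],s["tcp_pos"],s["ee_rot"],s["gripper_width"])
ims=[]
for n in ["scene","top"]:
    im=snapshot(n);cv2.imwrite(f"pics/{n}0.png",im[:,:,::-1])
    for t in ["carrier_grip","carrier","stand_a","stand_b","rail_b","pigment_red","wax_block","tape_roll"]:
        print(n,t,[(np.array(r["position"]),round(r["confidence"],2)) for r in place_of(t,n)[:3]])
print(R.from_rotvec(s["ee_rot"]).as_matrix())
E
```

```text
0.0 [0.211  0.6142 0.2013] [-0.5172 -3.0985  0.003 ] 0.08561917863474552
scene carrier_grip [(array([ 0.5136, -0.1851,  0.1779]), 0.56)]
scene carrier [(array([ 0.5173, -0.1836,  0.1288]), 0.68)]
scene stand_a [(array([ 0.5071, -0.1512, -0.005 ]), 0.71), (array([ 0.485 ,  0.1296, -0.0012]), 0.62)]
scene stand_b [(array([ 0.5071, -0.1512, -0.005 ]), 0.71), (array([ 0.485 ,  0.1296, -0.0012]), 0.62)]
scene rail_b [(array([0.4858, 0.1267, 0.1276]), 0.92)]
scene pigment_red [(array([ 0.6951, -0.1693, -0.    ]), 0.71)]
scene wax_block [(array([ 0.7163,  0.0026, -0.0043]), 0.72)]
scene tape_roll [(array([ 0.7364,  0.1979, -0.0001]), 0.58)]
top carrier_grip [(array([ 0.5154, -0.1864,  0.1765]), 0.57)]
top carrier [(array([ 0.5143, -0.1846,  0.1314]), 0.77), (array([ 0.6972, -0.1689, -0.0024]), 0.39)]
top stand_a [(array([ 0.5095, -0.1584, -0.0024]), 0.83), (array([ 0.4892,  0.1319, -0.0005]), 0.66)]
top stand_b [(array([ 0.5095, -0.1584, -0.0024]), 0.83), (array([ 0.4892,  0.1319, -0.0005]), 0.66)]
top rail_b [(array([0.4869, 0.1256, 0.128 ]), 0.72)]
top pigment_red [(array([ 0.6979, -0.1686, -0.0032]), 0.57)]
top wax_block [(array([0.7176, 0.0063, 0.0034]), 0.68)]
top tape_roll [(array([ 0.7335,  0.2013, -0.0007]), 0.69), (array([ 0.5063, -0.1553, -0.0056]), 0.38)]
[[-0.9458  0.3248 -0.0005]
 [ 0.3248  0.9458 -0.0018]
 [-0.0001 -0.0019 -1.    ]]
```

View pics/top0.png

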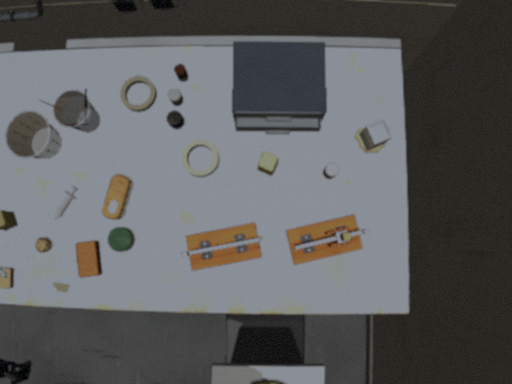

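View pics/scene0.png

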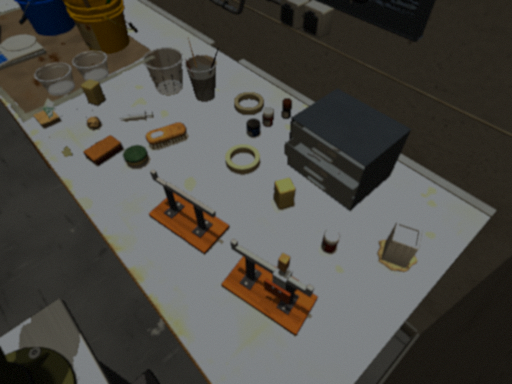

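Run:
```python
from h import *
np.set_printoptions(precision=4,suppress=True)
for n in ["top","scene"]:
    im=snapshot(n)
    for r in silhouettes("stand_b",n):
        m=r["region"].astype(np.uint8)
        hsv=cv2.cvtColor(im,cv2.COLOR_RGB2HSV)
        o=((hsv[...,0]<16)&(hsv[...,1]>170)&(hsv[...,2]>100)).astype(np.uint8)&cv2.dilate(m,np.ones((5,5)))
        ys,xs=np.nonzero(o)
        if len(xs)<100: print(n,r["confidence"],len(xs));continue
        P=np.array([ray(n,(x,y),0.014)[:2] for x,y in zip(xs,ys)]).astype(np.float32)
        b=cv2.minAreaRect(P);bp=cv2.boxPoints(b)
        print(n,round(r["confidence"],2),len(xs),b[0],b[1],b[2])
for a,b in [((292,246),(366,232)),((182,254),(262,240))]:
    A=ray("top",a,.135);B=ray("top",b,.135);print(A,B,np.linalg.norm(A-B),np.degrees(np.arctan2(*(A-B)[:2]*[-1,1])))
```

```text
top 0.91 68
top 0.8 84
scene 0.75 1848 (0.5044536590576172, -0.15600931644439697) (0.0944814383983612, 0.1949327439069748) 13.758217811584473Traceback (most recent call last):
  File "<stdin>", line 11, in <module>
  File "h.py", line 9, in ray
    c=calibration(name);T=np.array(c["T"]);d=(np.array(u,float)-[c["cx"],c["cy"]])/[c["fx"],c["fy"]]
ValueError: time passes only in moves, steps and waits
```

```bash
sed -i 's/c=calibration(name)/c=cal(name)/' h.py
cat >> h.py <<'E'
_c={}
def cal(n):
    if n not in _c: _c[n]=calibration(n)
    return _c[n]
E
python3 - <<'E'
from h import *
np.set_printoptions(precision=4,suppress=True)
for n in ["top","scene"]:
    im=snapshot(n)
    for r in silhouettes("stand_b",n):
        m=r["region"].astype(np.uint8)
        hsv=cv2.cvtColor(im,cv2.COLOR_RGB2HSV)
        o=((hsv[...,0]<18)&(hsv[...,1]>130)&(hsv[...,2]>80)).astype(np.uint8)&cv2.dilate(m,np.ones((5,5)))
        ys,xs=np.nonzero(o)
        if len(xs)<100: print(n,r["confidence"],len(xs));continue
        P=np.array([ray(n,(x,y),0.014)[:2] for x,y in zip(xs,ys)]).astype(np.float32)
        b=cv2.minAreaRect(P)
        print(n,round(r["confidence"],2),len(xs),b)
for a,b in [((292,246),(366,232)),((182,254),(262,240))]:
    A=ray("top",a,.135);B=ray("top",b,.135);print(A,B,np.linalg.norm(A-B),np.degrees(np.arctan2(-(A-B)[0],(A-B)[1])))
E
```

```text
top 0.69 1370 ((0.4858227074146271, 0.12780819833278656), (0.09265103936195374, 0.1929749846458435), 11.546280860900879)
top 0.55 1394 ((0.5082123279571533, -0.15502603352069855), (0.09263499081134796, 0.1927354484796524), 13.563340187072754)
scene 0.73 1569 ((0.4821431040763855, 0.12704256176948547), (0.09760207682847977, 0.19721552729606628), 11.777478218078613)
scene 0.71 2136 ((0.504473865032196, -0.1559995710849762), (0.09726621955633163, 0.19712518155574799), 13.884420394897461)
[ 0.49   -0.0568  0.135 ] [ 0.5261 -0.2457  0.135 ] 0.19232825435878378 10.829387409153489
[0.4666 0.2217 0.135 ] [0.5045 0.0191 0.135 ] 0.2061165381107001 10.588487138150033
```

```bash
python3 -m inch '[[85,-21,0,-18,0,0,-6.5],[85,-21,0,-18,0,0,-6.5],[85,-21,0,-18,0,0,-6.5],[85,-21,0,-18,0,0,-6.5],[85,-23,0,-18,0,0,-6.5],[85,0,-40,0,0,0,0],[85,0,-40,0,0,0,0],[85,0,-40,0,0,0,0],[85,0,-40,0,0,0,0],[85,0,-40,0,0,0,0]]'
python3 -m inch '[[85,0,-40,0,0,0,0],[85,0,-40,0,0,0,0],[85,0,-40,0,0,0,0],[85,0,-40,0,0,0,0],[85,0,-40,0,0,0,0],[85,0,-40,0,0,0,0],[85,0,-40,0,0,0,0],[85,0,-20,0,0,0,0],[85,0,0,0,0,0,0],[85,0,0,0,0,0,0]]'
cat > w.py <<'E'
from h import *
import sys
np.set_printoptions(precision=4,suppress=True)
s=get_state();print(s["clock"],np.array(s["tcp_pos"]),s["gripper_width"]);M=R.from_rotvec(s["ee_rot"]).as_matrix();print(M)
cal("wrist");im=snapshot("wrist");cv2.imwrite(f"pics/{sys.argv[1]}.png",im[:,:,::-1])
for t in sys.argv[2:]:
    print(t,[(np.array(r["position"]),round(r["confidence"],2)) for r in place_of(t,"wrist")[:2]])
E
python3 w.py wB rail_b stand_b
```

```text
clock: 2.13
tcp_pos: [0.3634, 0.4079, 0.2924]
ee_rot: [-0.37, 3.12, 0.0]
contact_force: [0.8, 0.2, 0.1]
gripper_width: 0.0849
grasp_force: 0.0
clock: 2.97
tcp_pos: [0.4336, 0.1172, 0.2928]
ee_rot: [-0.366, 3.119, 0.002]
contact_force: [0.4, 0.5, 0.7]
gripper_width: 0.0855
grasp_force: 0.0
2.9667 [0.4336 0.1172 0.2928] 0.08548050678794905
[[-0.9729 -0.2313  0.0007]
 [-0.2313  0.9729  0.0013]
 [-0.001   0.0011 -1.    ]]
rail_b [(array([0.4882, 0.1299, 0.1327]), 0.88)]
stand_b [(array([ 0.4831,  0.1288, -0.0001]), 0.96), (array([ 0.5087, -0.1515, -0.0012]), 0.81)]
```

View pics/wB.png

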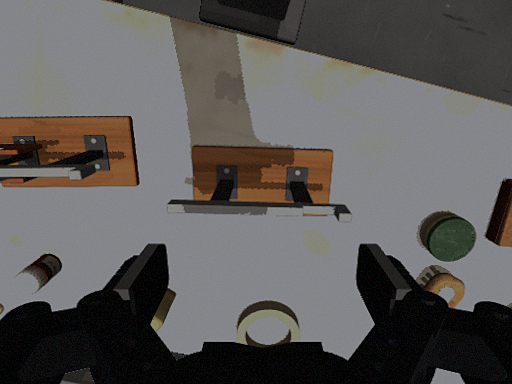

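Run:
```python
from h import *
np.set_printoptions(precision=4,suppress=True)
L=ray("wrist",(168,205),.13);S=ray("wrist",(303,210),.13);S2=ray("wrist",(335,210),.13)
print(L,S,S2,np.linalg.norm(S-L),np.linalg.norm(S2-S),np.degrees(np.arctan2(-(S-L)[0],(S-L)[1])))
B1=ray("wrist",(194,147),.014);B2=ray("wrist",(331,150),.014);print(B1,B2,np.linalg.norm(B1-B2),np.degrees(np.arctan2(-(B2-B1)[0],(B2-B1)[1])))
im=cv2.imread("pics/wB.png")[180:240,150:370];cv2.imwrite("pics/wBc.png",cv2.resize(im,None,fx=3.6,fy=3.6,interpolation=cv2.INTER_CUBIC))
```

```text
[0.5024 0.0308 0.13  ] [0.473  0.1761 0.13  ] [0.4647 0.2103 0.13  ] 0.14822794182125576 0.03525208301784487 11.422204713507506
[0.4568 0.0279 0.014 ] [0.4156 0.2153 0.014 ] 0.191971106248072 12.405795200866237
```

View pics/wBc.png

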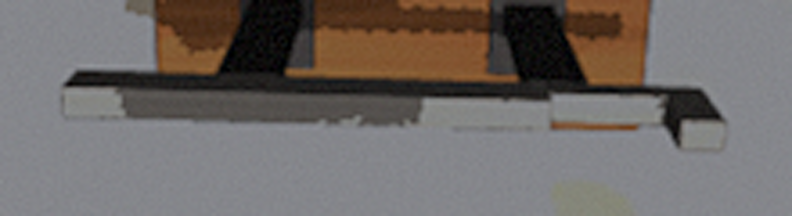

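Run:
```python
from h import *
np.set_printoptions(precision=4,suppress=True)
L=ray("wrist",(167.5,208.3),.13);S=ray("wrist",(302.8,211.3),.13);S2=ray("wrist",(334.7,212),.13)
print(L,S,S2,np.linalg.norm(S-L),np.linalg.norm(S2-S),np.degrees(np.arctan2(-(S-L)[0],(S-L)[1])))
u=(S-L)/np.linalg.norm(S-L)
C=.5*(S+S2)-u*.068;print("bar mid",C)
for b in [(.4858,.1278),(.4882,.1299),(.4862,.1262)]: print("shift", (C[:2]-b)@u[:2], (C[:2]-b)@[u[1],-u[0]])
```

```text
[0.5063 0.0308 0.13  ] [0.4745 0.1763 0.13  ] [0.467  0.2107 0.13  ] 0.1488637366090448 0.03524826141976067 12.325387901203596
bar mid [0.4853 0.1271 0.13  ]
shift -0.000608758544810539 -0.0006479748074903382
shift -0.002148043909735522 -0.003440930332615611
shift 0.0010397485086217266 -0.0006972139665413198
```

```bash
python3 -m inch '[[85,0,-40,0,0,0,0],[85,0,-40,0,0,0,0],[85,0,-40,0,0,0,0],[85,0,-40,0,0,0,0],[85,0,-40,0,0,0,0],[85,0,-40,0,0,0,0],[85,0,-30,0,0,0,0],[85,0,0,0,0,0,0],[85,0,0,0,0,0,0]]'; python3 w.py wA carrier_grip carrier stand_a
```

```text
clock: 3.87
tcp_pos: [0.4969, -0.1446, 0.2921]
ee_rot: [0.368, -3.119, 0.0]
contact_force: [0.4, 1.1, 0.1]
gripper_width: 0.0854
grasp_force: 0.0
3.8667 [ 0.4969 -0.1446  0.2921] 0.08543677745132806
[[-0.9725 -0.2327 -0.0008]
 [-0.2327  0.9725 -0.0004]
 [ 0.0009 -0.0002 -1.    ]]
carrier_grip [(array([ 0.5163, -0.1856,  0.176 ]), 0.97)]
carrier [(array([ 0.5139, -0.1842,  0.1266]), 0.95)]
stand_a [(array([ 0.5029, -0.1537, -0.0001]), 0.97), (array([ 0.4835,  0.1308, -0.0034]), 0.92)]
```

View pics/wA.png

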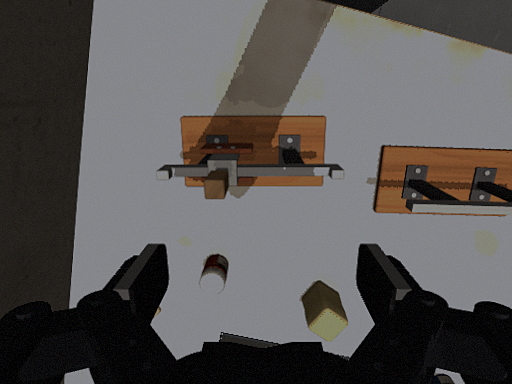

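```bash
python3 -c "
from h import *
print(pix('wrist',[[.515,-.1855,.196],[.515,-.1855,.158]]))"
python3 -m inch '[[85,-8,-40,0,0,0,0],[85,0,-4,20,0,0,0],[85,0,0,30,0,0,0],[85,0,0,30,0,0,0],[85,0,0,25,0,0,0],[85,0,0,17,0,0,0],[85,0,0,12,0,0,0],[85,0,0,0,0,0,0],[85,0,0,0,0,0,0]]'; python3 w.py wG carrier_grip
```

```text
[[207.63262233 187.70786768]
 [213.85941837 176.71192853]]
clock: 4.82
tcp_pos: [0.515, -0.1843, 0.1586]
ee_rot: [0.373, -3.119, -0.0]
contact_force: [-0.1, -0.4, 0.4]
gripper_width: 0.0849
grasp_force: 0.0
4.8167 [ 0.515  -0.1843  0.1586] 0.08489283248569826
[[-0.9718 -0.2357 -0.0001]
 [-0.2357  0.9718  0.0002]
 [ 0.0001  0.0002 -1.    ]]
carrier_grip []
```

View pics/wG.png

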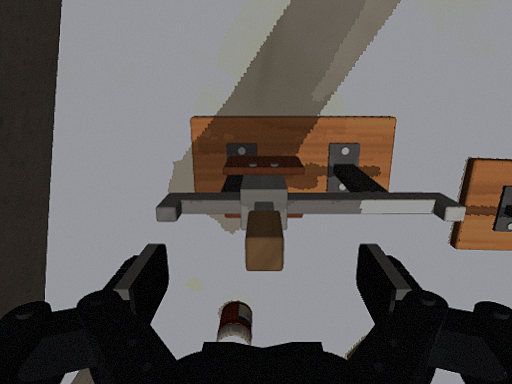

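```bash
python3 -c "
from h import *
s=get_state();t=np.array(s['tcp_pos']);M=R.from_rotvec(s['ee_rot']).as_matrix()
for dx in(-.009,.009):
  for dy in (-.009,.009): print(dx,dy,pix('wrist',[np.r_[(t+M@[dx,dy,0])[:2],.196]]))
im=cv2.imread('pics/wG.png')[180:290,200:330];cv2.imwrite('pics/wGc.png',cv2.resize(im,None,fx=5,fy=5,interpolation=cv2.INTER_CUBIC))"
```

```text
-0.009 -0.009 [[242.49858897 270.26443521]]
-0.009 0.009 [[280.37638516 270.26915608]]
0.009 -0.009 [[241.78519988 235.61416165]]
0.009 0.009 [[281.01914744 235.61515244]]
```

View pics/wGc.png

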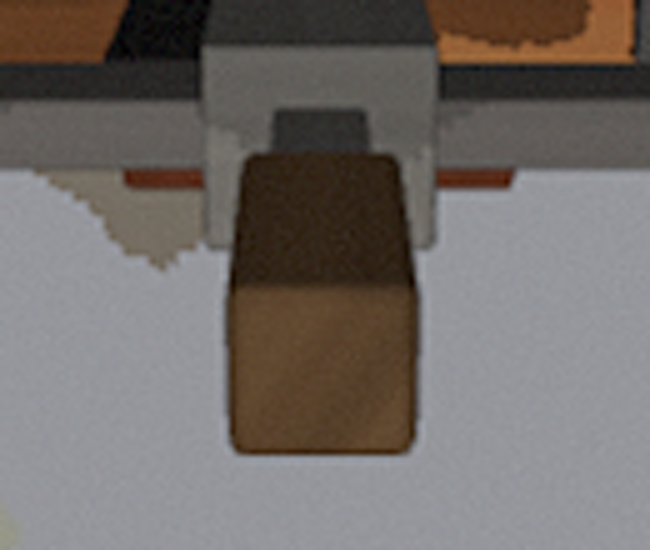

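```bash
python3 -m inch '[[60,0,1.5,0,0,0,0],[35,0,0,0,0,0,0],[17,0,0,0,0,0,0],[10,0,0,0,0,0,0],[10,0,0,0,0,0,0],[10,0,0,0,0,0,0],[10,0,0,0,0,0,0],[10,0,0,0,0,0,0]]' 30; python3 -m inch '[[10,0,0,-3,0,0,0],[10,0,0,-5,0,0,0],[10,0,0,-8,0,0,0],[10,0,0,-10,0,0,0],[10,0,0,-10,0,0,0],[10,0,0,-10,0,0,0],[10,0,0,-10,0,0,0],[10,0,0,0,0,0,0]]'
```

```text
clock: 5.58
tcp_pos: [0.5145, -0.1837, 0.1587]
ee_rot: [-0.371, 3.119, 0.0]
contact_force: [-0.4, -0.2, 1.5]
gripper_width: 0.017
grasp_force: 31.1
clock: 6.25
tcp_pos: [0.5158, -0.1843, 0.2173]
ee_rot: [-0.37, 3.115, -0.002]
contact_force: [1.2, -0.1, -1.6]
gripper_width: 0.0169
grasp_force: 30.6
```

```bash
python3 -m inch '[[10,0,0,-15,0,0,0],[10,0,0,-20,0,0,0],[10,0,0,-15,0,0,0],[10,0,0,-8,0,0,0],[10,0,10,0,0,0,0],[10,-5,20,0,0,0,0],[10,-8,30,0,0,0,0],[10,-8,30,0,0,0,0],[10,-8,30,0,0,0,0],[10,-7,30,0,0,0,0]]'; python3 -m inch '[[10,-5,30,0,0,0,0],[10,0,30,0,0,0,0],[10,0,20,0,0,0,0.7],[10,0,12,0,0,0,0.7],[10,0,8,0,0,0,0],[10,0,0,0,0,0,0],[10,0,0,0,0,0,0],[10,0,0,0,0,0,0]]'; python3 w.py wC carrier_grip carrier rail_b
```

```text
clock: 7.08
tcp_pos: [0.5131, -0.0271, 0.2711]
ee_rot: [0.371, -3.118, -0.001]
contact_force: [0.1, 0.1, -3.0]
gripper_width: 0.0172
grasp_force: 30.6
clock: 7.75
tcp_pos: [0.496, 0.0676, 0.2721]
ee_rot: [0.33, -3.124, 0.001]
contact_force: [-0.7, 0.5, -1.9]
gripper_width: 0.0166
grasp_force: 30.6
7.75 [0.496  0.0676 0.2721] 0.016630657664842133
[[-0.978  -0.2088 -0.0002]
 [-0.2088  0.978  -0.0007]
 [ 0.0004 -0.0006 -1.    ]]
carrier_grip [(array([0.4966, 0.0649, 0.2877]), 0.69)]
carrier [(array([0.4953, 0.068 , 0.243 ]), 0.91), (array([ 0.6988, -0.17  ,  0.001 ]), 0.5)]
rail_b [(array([0.4846, 0.13  , 0.1293]), 0.9)]
```

View pics/wC.png

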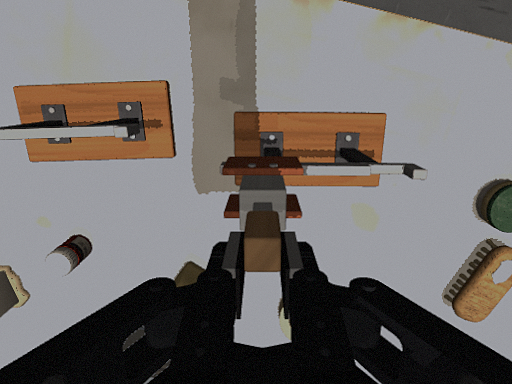

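Run:
```python
from h import *
np.set_printoptions(precision=4,suppress=True)
g=cv2.imread("pics/wC.png",0)
for c in (222,310,330,350,365): print(c,g[158:182,c])
print(g[170,300:430:1])
```

```text
222 [119 118 120 101  62  36  33  90 107  78  69  61  54  56  57  47  69 110
 122 117 117 118 117 118]
310 [112 114 110 108  71  33  31  89 148 160 155 156 155 158 159 158 152 129
 108 109 109 109 109 110]
330 [110 109 107 116  84  30  30  62 137 164 156 154 157 158 159 158 156 130
 108 108 109 110 109 106]
350 [  8  10  11   8  32  40  39  40 132 164 155 154 158 153 155 155 164 121
  89 105 105 107 109 111]
365 [ 14  20  19   9  35  44  41  32 124 163 158 156 157 156 155 157 162 134
 104 113 112 113 113 109]
[102 102  97  81  80  91 132 165 155 157 155 158 155 156 157 156 156 157
 155 158 158 158 156 156 158 153 155 156 155 159 157 154 155 159 158 153
 157 154 153 158 158 157 155 157 157 157 153 157 156 155 158 156 157 157
 157 156 157 155 158 155 155 158 157 157 157 157 156 157 157 160 130 150
 156 157 155 156 156 156 155 156 156 155 154 153 157 158 154 156 154 157
 156 155 156 157 157 154 155 153 156 156 157 159 175  85  24  29  32  35
  31  37  34  30  31  71 134 151 144 145 143 142 142 138 137 138 133 131
 131 135 159 156]
```

Run:
```python
from h import *
np.set_printoptions(precision=4,suppress=True)
s=get_state();t=np.array(s['tcp_pos']);M=R.from_rotvec(s['ee_rot']).as_matrix()
q=[(222,169.6),(310,170.2),(330,170.4),(365,170.6),(370.3,170.7),(402.7,171.2)]
P=np.array([ray("wrist",p,.13) for p in q]);print(P)
Q=(P-t)@M;print(Q*1000)
f=np.polyfit(Q[:5,1],Q[:5,0],1);print("slope deg",np.degrees(np.arctan(f[0])),"x at y=0",f[1]*1000)
# carrier in tool frame: block face at lateral; web
print(pix("wrist",[t+M@[dx,dy,-.019-.019] for dx in(-.009,.009) for dy in(-.009,.009)]), pix("wrist",[t+M@[x,y,.0225] for x in(-.012,.012) for y in(-.015,.015)]))
g=cv2.imread("pics/wC.png")
```

```text
[[0.5064 0.0296 0.13  ]
 [0.4887 0.1155 0.13  ]
 [0.4847 0.1351 0.13  ]
 [0.4776 0.1694 0.13  ]
 [0.4766 0.1747 0.13  ]
 [0.4702 0.2067 0.13  ]]
[[ -1.9672 -39.6332 142.429 ]
 [ -2.6086  48.0705 142.4245]
 [ -2.812   68.05   142.4235]
 [ -3.0079 103.0951 142.4217]
 [ -3.1084 108.4208 142.4215]
 [ -3.6051 141.0654 142.4198]]
slope deg -0.4327565916638308 x at y=0 -2.2657553279368874
[[242.3406 272.2875]
 [280.6831 272.2757]
 [241.6177 237.2288]
 [281.3403 237.2159]] [[238.5985 226.8775]
 [284.7152 226.8622]
 [237.7889 191.6175]
 [285.4721 191.6011]]
```

```bash
python3 -m inch '[[10,-2.3,0,0,0,0,0.4],[10,0,0,4,0,0,0],[10,0,0,8,0,0,0],[10,0,0,12,0,0,0],[10,0,0,12,0,0,0],[10,0,0,12,0,0,0],[10,0,0,12,0,0,0],[10,0,0,8,0,0,0],[10,0,0,4,0,0,0],[10,0,0,0,0,0,0]]'; python3 w.py wD carrier rail_b
```

```text
clock: 8.78
tcp_pos: [0.4975, 0.0693, 0.1991]
ee_rot: [0.321, -3.123, 0.001]
contact_force: [0.0, 0.5, -1.8]
gripper_width: 0.0166
grasp_force: 30.6
8.7833 [0.4975 0.0693 0.1991] 0.01656657665995635
[[-0.9791 -0.2036 -0.0019]
 [-0.2036  0.9791 -0.0006]
 [ 0.002  -0.0002 -1.    ]]
carrier [(array([ 0.507 , -0.1534,  0.0004]), 0.2)]
rail_b [(array([0.4843, 0.1289, 0.1313]), 0.68)]
```

View pics/wD.png

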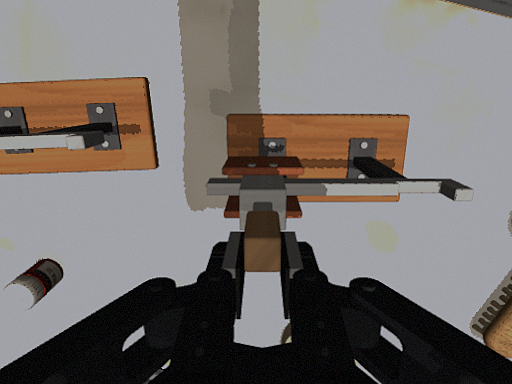

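Run:
```python
from h import *
np.set_printoptions(precision=4,suppress=True)
s=get_state();t=np.array(s['tcp_pos']);M=R.from_rotvec(s['ee_rot']).as_matrix()
g=cv2.imread("pics/wD.png",0).astype(float)
q=[]
for c in (215,310,320,340,360,380,395):
    col=cv2.GaussianBlur(g,(3,1),0)[172:206,c];d=np.diff(col)
    print(c,g[176:200,c].astype(int))
print(g[186,390:475].astype(int))
# tile inner edges
print(g[150:222,235].astype(int))
```

```text
215 [126 103  60  33  41  38  35  76 110 112 106 103 101 101 104 105 103 101
  92 111 123 120 121 119]
310 [120 113  72  33  39  39  39  70  96 105  99 100  98  98  98 104 100  99
  96  95 109 115 103 112]
320 [118 111  72  31  40  45  35  68  91 103  98  99  96  96 100 101 101 100
  97  98 105 112 110 115]
340 [120 110  71  36  44  42  32 102 155 166 162 161 161 162 163 161 163 162
 164 135 104 107 106 114]
360 [171 155  97  35  42  44  36 100 151 165 164 160 161 164 159 162 162 160
 166 129 102 115 118 117]
380 [ 10  19  35  40  41  46  39  66 140 168 162 161 160 162 161 163 161 165
 166 135 110 115 117 116]
395 [ 10  24  42  39  39  58  43  85 149 167 163 163 162 161 162 160 162 165
 170 120  93 117 116 117]
[162 160 162 163 163 163 161 162 162 144 163 163 163 160 161 160 160 161
 160 161 164 162 161 162 160 160 162 160 162 163 161 162 160 162 163 161
 160 161 161 159 160 162 165 161 163 160 162 150 138 127  74  29  30  29
  34  30  34  36  37  40  41  41  46  42  47  48  47  39  45  39  40  42
  39  35  30  33  49  97 134 156 174 167 165 163 163]
[ 64  63  63  66  66  70  41  24  17  24  21  28  30  24  23  27  25  36
  50  57  52  56  54  53  43  63  81  69  48  40  42  42  32  76 107 108
 103 102 101 102 100 105 106 101 102  66  22  28  29  23  30  31  18  30
  25  19  27  24  27  23  23  52  62  64  65  62  58  59 139 168 166 163]
```

Run:
```python
from h import *
np.set_printoptions(precision=4,suppress=True)
s=get_state();t=np.array(s['tcp_pos']);M=R.from_rotvec(s['ee_rot']).as_matrix()
P=np.array([ray("wrist",p,.13) for p in [(207.5,188.5),(340,188.9),(395,189),(399.2,189),(439,189)]])
print(((P-t)@M)*1000)
```

```text
[[ -0.4092 -42.4906  71.0036]
 [ -0.7825  61.442   71.0135]
 [ -0.8837 104.8418  71.0176]
 [ -0.8852 108.1686  71.0179]
 [ -0.8993 139.8133  71.0208]]
```

```bash
python3 -m inch '[[10,-0.5,0,4,0,0,0],[10,0,0,8,0,0,0],[10,0,0,10,0,0,0],[10,0,0,8,0,0,0],[10,0,0,4,0,0,0],[10,0,0,2,0,0,0],[10,0,0,0,0,0,0]]'; python3 -m inch '[[10,0,0,1,0,0,0],[10,0,0,1,0,0,0],[10,0,0,0,0,0,0],[10,0,0,0,0,0,0]]'
```

```text
clock: 9.52
tcp_pos: [0.4983, 0.0695, 0.1637]
ee_rot: [0.321, -3.124, 0.0]
contact_force: [-0.2, 0.3, -2.2]
gripper_width: 0.0171
grasp_force: 30.5
clock: 9.85
tcp_pos: [0.4989, 0.0696, 0.1627]
ee_rot: [-0.321, 3.125, 0.0]
contact_force: [-0.2, 0.1, -2.4]
gripper_width: 0.017
grasp_force: 30.6
```

```bash
python3 -m inch '[[10,0,0,1,0,0,0],[10,0,0,1,0,0,0],[10,0,0,0,0,0,0]]'; python3 -m inch '[[10,0,0,0.7,0,0,0],[10,0,0,0,0,0,0],[10,0,0,0,0,0,0]]';  python3 -m inch '[[10,0,0,0.7,0,0,0],[10,0,0,0,0,0,0],[10,0,0,0,0,0,0]]'
```

```text
clock: 10.1
tcp_pos: [0.4986, 0.0695, 0.1603]
ee_rot: [0.322, -3.125, -0.0]
contact_force: [-0.7, -0.2, -1.7]
gripper_width: 0.0168
grasp_force: 30.6
clock: 10.35
tcp_pos: [0.4987, 0.0696, 0.1597]
ee_rot: [-0.321, 3.125, 0.0]
contact_force: [0.6, -0.4, -2.1]
gripper_width: 0.0169
grasp_force: 30.6
clock: 10.6
tcp_pos: [0.4987, 0.0696, 0.159]
ee_rot: [0.321, -3.125, -0.0]
contact_force: [0.8, 1.0, -1.3]
gripper_width: 0.0169
grasp_force: 30.6
```

```bash
python3 -m inch '[[10,0,0,0.4,0,0,0],[10,0,0,0,0,0,0],[10,0,4,0,0,0,0],[10,0,7,0,0,0,0],[10,0,7,0,0,0,0],[10,0,7,0,0,0,0],[10,0,7,0,0,0,0],[10,0,7,0,0,0,0],[10,0,7,0,0,0,0],[10,0,4,0,0,0,0]]';python3 -m inch '[[10,0,4,0,0,0,0],[10,0,5,0,0,0,0],[10,0,5,0,0,0,0],[10,0,5,0,0,0,0],[10,0,5,0,0,0,0],[10,0,5,0,0,0,0],[10,0,5,0,0,0,0],[10,0,5,0,0,0,0],[10,0,3,0,0,0,0],[10,0,0,0,0,0,0]]'; python3 -c "
from h import *
for n in ('top','scene'):
  snapshot(n)
  print([place_of(t,n)[:1] for t in ('carrier_grip','carrier')])"
```

```text
clock: 11.43
tcp_pos: [0.4883, 0.1199, 0.1587]
ee_rot: [-0.324, 3.125, 0.001]
contact_force: [-0.3, -0.5, -0.8]
gripper_width: 0.0169
grasp_force: 30.7
clock: 12.27
tcp_pos: [0.4798, 0.1608, 0.1587]
ee_rot: [-0.324, 3.125, 0.001]
contact_force: [-0.7, 0.6, 0.8]
gripper_width: 0.0168
grasp_force: 30.8
[[{'position': [0.4808, 0.156, 0.1796], 'confidence': 0.39}], [{'position': [0.4772, 0.1613, 0.1284], 'confidence': 0.6}]]
[[{'position': [0.4828, 0.1552, 0.1792], 'confidence': 0.66}], [{'position': [0.4829, 0.1627, 0.1291], 'confidence': 0.98}]]
```

```bash
python3 -m inch '[[10,0,3,0,0,0,0],[10,0,4,0,0,0,0],[10,0,4,0,0,0,0],[10,0,4,0,0,0,0],[10,0,4,0,0,0,0],[10,0,3,0,0,0,0],[10,0,3,0,0,0,0],[10,0,2,0,0,0,0],[10,0,0,0,0,0,0]]';python3 -m inch '[[10,0,1,0,0,0,0],[10,0,1,0,0,0,0],[10,0,1,0,0,0,0],[10,0,0,0,0,0,0]]'; python3 -c "
from h import *
c=cal('wrist');im=snapshot('wrist');cv2.imwrite('pics/wE.png',im[:,:,::-1])"
```

```text
clock: 13.32
tcp_pos: [0.4743, 0.1868, 0.1586]
ee_rot: [0.323, -3.125, -0.001]
contact_force: [-0.2, -0.2, -0.4]
gripper_width: 0.0171
grasp_force: 30.8
clock: 13.65
tcp_pos: [0.4734, 0.1894, 0.1583]
ee_rot: [0.322, -3.124, -0.001]
contact_force: [0.1, 0.3, -3.3]
gripper_width: 0.017
grasp_force: 30.6
```

View pics/wE.png

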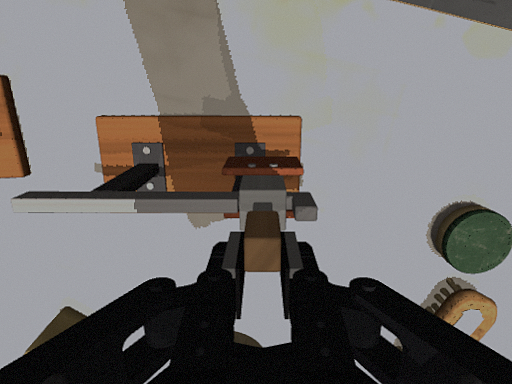

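```bash
python3 -m inch '[[10,0,1,0,0,0,0],[10,0,1,0,0,0,0],[10,0,1,0,0,0,0],[10,0,0,0,0,0,0]]'; python3 -m inch '[[10,0,0.7,0,0,0,0],[10,0,0.7,0,0,0,0],[10,0,0,0,0,0,0]]'
```

```text
clock: 14.03
tcp_pos: [0.4731, 0.1923, 0.1586]
ee_rot: [0.322, -3.125, -0.0]
contact_force: [0.5, 0.1, -2.2]
gripper_width: 0.0171
grasp_force: 30.6
clock: 14.28
tcp_pos: [0.4729, 0.1935, 0.1586]
ee_rot: [-0.322, 3.125, 0.0]
contact_force: [0.1, 0.1, -2.5]
gripper_width: 0.017
grasp_force: 30.6
```

```bash
python3 -m inch '[[10,0,0.7,0,0,0,0],[10,0,0,0,0,0,0]]'; python3 -m inch '[[10,0,0.7,0,0,0,0],[10,0,0,0,0,0,0]]'; python3 -m inch '[[10,0,0.7,0,0,0,0],[10,0,0,0,0,0,0]]'
```

```text
clock: 14.45
tcp_pos: [0.4728, 0.1941, 0.1586]
ee_rot: [-0.322, 3.125, 0.0]
contact_force: [-0.5, 0.1, -2.2]
gripper_width: 0.017
grasp_force: 30.6
clock: 14.62
tcp_pos: [0.4728, 0.1944, 0.1587]
ee_rot: [-0.321, 3.125, -0.001]
contact_force: [-0.4, -0.2, -1.3]
gripper_width: 0.0168
grasp_force: 30.6
clock: 14.78
tcp_pos: [0.4728, 0.1946, 0.1587]
ee_rot: [-0.321, 3.125, -0.002]
contact_force: [-0.7, -2.0, -0.7]
gripper_width: 0.0171
grasp_force: 30.7
```

```bash
python3 -m inch '[[10,0,-2,0,0,0,0],[10,0,-1.5,0,0,0,0],[10,0,0,0,0,0,0],[10,0,0,1,0,0,0],[10,0,0,1,0,0,0],[10,0,0,1,0,0,0],[10,0,0,0,0,0,0]]'; python3 -m inch '[[10,0,0,1,0,0,0],[10,0,0,1,0,0,0],[10,0,0,0,0,0,0]]'; python3 -m inch '[[10,0,0,0.8,0,0,0],[10,0,0,0,0,0,0],[10,0,0,0,0,0,0]]'
```

```text
clock: 15.37
tcp_pos: [0.473, 0.192, 0.1553]
ee_rot: [0.322, -3.125, 0.0]
contact_force: [-0.0, 0.3, -2.5]
gripper_width: 0.0173
grasp_force: 30.6
clock: 15.62
tcp_pos: [0.4731, 0.1919, 0.1534]
ee_rot: [0.322, -3.125, 0.0]
contact_force: [0.1, 0.1, -1.9]
gripper_width: 0.0166
grasp_force: 30.6
clock: 15.87
tcp_pos: [0.4732, 0.1919, 0.1528]
ee_rot: [0.321, -3.125, -0.0]
contact_force: [-0.1, -0.6, -2.9]
gripper_width: 0.0171
grasp_force: 30.6
```

Clear descent into the recess; about 1 mm to go.

```bash
python3 -m inch '[[10,0,0,0.7,0,0,0],[10,0,0,0,0,0,0]]'; python3 -m inch '[[10,0,0,0.5,0,0,0],[10,0,0,0,0,0,0]]';  python3 -m inch '[[10,0,0,0.5,0,0,0],[10,0,0,0,0,0,0],[10,0,0,0,0,0,0]]'
```

```text
clock: 16.03
tcp_pos: [0.4732, 0.1919, 0.1521]
ee_rot: [0.321, -3.125, -0.0]
contact_force: [0.8, 0.3, -2.2]
gripper_width: 0.0174
grasp_force: 30.6
clock: 16.2
tcp_pos: [0.4733, 0.192, 0.1517]
ee_rot: [-0.322, 3.125, 0.0]
contact_force: [-0.7, -0.5, -2.1]
gripper_width: 0.0166
grasp_force: 30.6
clock: 16.45
tcp_pos: [0.4735, 0.1921, 0.1517]
ee_rot: [-0.321, 3.124, 0.001]
contact_force: [-0.3, -0.2, 1.9]
gripper_width: 0.0171
grasp_force: 31.0
```

```bash
python3 -m inch '[[20,0,0,0,0,0,0],[26,0,0,0,0,0,0],[40,0,0,0,0,0,0],[60,0,0,0,0,0,0],[60,0,0,0,0,0,0],[60,0,0,0,0,0,0],[60,0,0,-8,0,0,0],[60,0,0,-15,0,0,0],[60,0,0,-30,0,0,0],[60,0,0,-30,0,0,0]]'; python3 -m inch '[[60,0,0,-30,0,0,0],[60,0,0,0,0,0,0],[60,0,0,0,0,0,0],[60,0,0,0,0,0,0],[60,0,0,0,0,0,0],[60,0,0,0,0,0,0]]'; python3 w.py wF carrier_grip carrier rail_b; python3 -c "
from h import *
for n in ('top','scene'):
  snapshot(n)
  print([place_of(t,n)[:1] for t in ('carrier_grip','carrier')])
u=pix('wrist',[[.4735,.1921,.189]]);print(u)
r=silhouettes('carrier','wrist')
"
```

```text
clock: 17.28
tcp_pos: [0.4725, 0.1915, 0.2348]
ee_rot: [0.321, -3.123, 0.001]
contact_force: [0.1, 0.1, -0.3]
gripper_width: 0.0601
grasp_force: 0.0
clock: 17.78
tcp_pos: [0.4726, 0.1917, 0.2629]
ee_rot: [0.321, -3.123, 0.001]
contact_force: [-0.0, -0.1, -1.0]
gripper_width: 0.0599
grasp_force: 0.0
17.7833 [0.4726 0.1917 0.2629] 0.05985648328433693
[[-0.979  -0.2036 -0.0019]
 [-0.2036  0.979  -0.0011]
 [ 0.0021 -0.0007 -1.    ]]
carrier_grip [(array([0.4745, 0.1936, 0.165 ]), 0.83)]
carrier [(array([0.4724, 0.1912, 0.1224]), 0.88)]
rail_b [(array([0.4859, 0.1285, 0.1313]), 0.66)]
[[{'position': [0.4751, 0.191, 0.176], 'confidence': 0.49}], [{'position': [0.47, 0.1907, 0.1215], 'confidence': 0.55}]]
[[{'position': [0.4731, 0.1886, 0.1692], 'confidence': 0.64}], [{'position': [0.4739, 0.1946, 0.1224], 'confidence': 0.84}]]
[[261.8355764  186.88532452]]
```

```bash
python3 -c "
from workcell import job_done
print(job_done())"
```

```text
the job is handed in; nothing more can be done
None
```

I lifted the carrier over to the second rail, slid it to the lug and let it down 7 mm into the recess. I then released it, handing the job in at about 18 s; the cameras then put it seated and upright in the recess, though no verdict was reported.

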